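# Turn a carving blank over in a slide-jaw vise

### The arm

A 6-joint arm with a two-finger parallel gripper is mounted at the origin on the work surface. World frame = base frame: x ahead of the robot, y to its left, z up, the work surface at z = 0. Lengths are in m, angles in degrees, forces in N, time in s.
With the tool pointing down it reaches from about 0.35 to 0.875 m from the base axis. Payload 4.2 kg.
Tool frame: the origin (TCP) lies midway between the tips of the shut fingers; the grasp point (between the pads) lies 19 mm behind it (r.grasp_offset is the distance from the TCP to the grasp point, in m); z points along the fingers, y is the direction in which the jaws open and shut (so a half turn about z gives the same grasp; the last joint's range is limited). The gripper opens to 87 mm and grips with 3 to 60 N. Pads are 19 mm wide; open, the fingers measure 117 mm over their backs; the gripper's body (75 mm by 190 mm) begins 51 mm behind the grasp point.
Start: joints at [-48.323, 22.042, 0.453, 0, -68.411, -14.817], TCP at [0.282, -0.558, 0.223] pointing down, gripper open.
Joint ranges: [-179.83, 179.83], [-69.29, 118.12], [-61.27, 80.66], [-181.25, 117.63], [-171.15, -9.14], [-177.46, 177.46]. Speed limits (degrees/s): [159.86, 159.86, 180, 180, 180, 180].

### API

Orientations are given as a 3x3 rotation matrix whose columns are the frame's x, y, z axes.
In Python, from station import r gives the robot as it stands.
- The arm moves only by the shell command python3 -m crank 'ROWS'. ROWS is JSON, a list of rows, each a list of 3 entries, a list of its own where there are three numbers: the closure, from -1 (fully open) to 1 (shut), so that 0 is half open, then the shift along the tool's x, y, z as a fraction of full scale, then the turn, a rotation vector about the tool's x, y, z as a fraction of full scale. In form: [[fingers, [dx, dy, dz], [wx, wy, wz]], ...]. A call has 1 to 8 rows; each row shifts and turns the commanded pose from where the row before left it, along the tool's axes as they then stand; what a row does not reach is not made up. Full scale, the value 1, is 100 mm for a shift and 45 degrees for a turn. A row lasts 1/10 s, in which the tool goes at most 50 mm and 8.59 degrees, less where a joint would pass 70% of its speed; a pose out of reach is approached as far as the arm can. A call with a number of a shift or a turn outside -1 to 1 is refused whole. A call with a gripper value outside its range is refused whole. The fingers move at their own pace and stop on an object; the grip force is fixed at half the most. Time passes only in rows, so rows that do not move let the fingers close. It gives the time, the measured TCP pose, the force and the opening at its end, in the units of the state.
- r.sense(): the state, without advancing time (a new reading comes with each control period).
- r.capture(name): name is "side" or "top" or "wrist"; returns a dict with "img" (480x640x3 uint8, blue, green, red), "fx", "fy", "cx", "cy" (pixels), "dist" ([k1, k2, p1, p2, k3] as OpenCV has them; the pictures are not rectified), "R" (3x3) and "t" (3): a world point X has camera coordinates R X + t. Camera axes: x right, y down, z forward; pixel columns grow to the right and rows downward; lengths in m; the calibration is good to about 2 mm. A picture is of the moment at which its call begins. There is no depth.
- r.finish_job(): hands the job in, once; it reports no verdict.
The state is a dict: "time_s": time; "joints": joint angles; "joint_velocities": joint speeds; "effort": joint torques, N m; "tcp_pos": TCP position; "ee_rot": TCP orientation; "wrist_force": force on the tool from outside, world axes, zero at the start; "moment": the same for the moment, N m; "gripper_width": opening from 0.0 (shut) to 1.0 (fully open).
Only numpy, scipy, OpenCV 4.12 (cv2) and the standard library are available. Lean on these libraries where they do the work, as an engineer would, in place of code of your own. Each camera call takes 0.05 s, during which the arm holds its last target.

### The job

The carved narrow face of the wooden blank is finished: slide the vise's jaw back, turn the blank a quarter turn so that its broad blue-marked face (now against the fixed jaw) looks up, and clamp it again, lying flat on the bed, square and snug against the fixed jaw and roughly centred along it. Clamp it with the sprung pad about half pressed in, without ever bottoming the pad, then let go. Leave the other tools and things on the bench alone.

Things in the scene. Friction and masses are not known exactly. Their poses are not given: they have to be found in the camera images.
- vise: Grey carver's vise bolted to the bench. Origin on the bench top, under the vise; x along the jaws, y along the slide towards the fixed jaw, z up. Base plate 130 x 255 mm (y -140 to +115 mm). Bed lined with black rubber, its top 25 mm above the bench, free between the jaws. Both jaws are 120 mm wide in x and 30 mm high over the bed (55 mm over the bench).
- fixed_face (a point): Middle of the fixed jaw's clamping face, at the level of its top edge: vise y = +75 mm, 55 mm above the bench. The jaw is 25 mm thick (back at y = +100 mm). The blank starts standing against it and reaches 40 mm above it.
- jaw (a joint): Moving jaw, on the vise's -y side: metres slid away from the fixed jaw, 0 to 0.125. With the pad free, the gap from pad to fixed jaw is 30 mm plus this value; the free pad's face is then at vise y = 45 mm minus this value. It takes about 10 N to slide either way and stays where left. Starts closed on the blank, at about 0.006. Closing, it can push the blank along the bed.
- pad (a joint): Sprung cork-faced pad on the moving jaw's face, 110 mm wide, 2 to 29 mm above the bed: metres pressed in towards the jaw, 0 (free) to 0.008 (bottomed). Spring about 1.2 N per mm: half pressed is about 5 N. Between pad and jaw shows an 8 mm wide slot with two brass springs, which narrows as the pad is pressed.
- post_top (a point): Centre of the red top of the upright square steel post on the middle of the moving jaw, by which the jaw is slid. Post 20 x 20 mm (sides along the vise's x and y), free for 52 mm from the jaw's top (55 mm above the bench) up to this point, 107 mm above the bench; its axis is 32 mm behind the free pad's face.
- blank_center (a point): Centre of the wooden carving blank, 100 (x, along the jaws) by 40 (y) by 70 mm (z), about 0.17 kg. +z face: finished, dark carved rosettes, up at the start. +y face (100 x 70): blue frame and cross, at first against the fixed jaw. Stands at vise y +55 mm, x within 8 mm of 0. Pushed level near its top it tips, leaning over 30 degrees it falls over, taking 70 mm of bed; pushed low it slides.
- mallet: Wooden mallet lying on the bench, head 110 x 60 x 50 mm, handle 190 mm long towards its -y; origin under the head. Leave alone.
- gouge: Gouge with dark wooden handle, 212 mm long along its x, 20 mm high, lying beyond the vise (its +x side). Origin at the ferrule, underside. Leave alone.
- knife: Carving knife, 170 mm long along its x, 20 mm high, lying on the robot's side of the vise (its -x side). Origin between handle and blade, underside. Leave alone.
- sander: Cork sanding block 100 x 55 x 32 mm, origin under its centre. Leave alone.
- wax: Amber jar with brass-coloured lid, 70 mm across, 60 mm high, origin under its centre. Leave alone.
- figurine: Standing terracotta figurine, 56 mm across, 145 mm high, origin under its centre. Leave alone.
Mind the look-alikes: they are no part of the job. Leave any red or turquoise look-alike of the part that bears blank_center alone.

How it is judged (in metres and radians):
On the way, in this order (a step that is already met when the one before it is completed fails the run):
1. the jaw is slid back by more than 45 mm (value of joint jaw above 0.045 m), for 0.1 s.
2. the blank lies on the vise's bed with the blue-marked face up (angle between blank_center's own y axis and vertical below 0.2 rad and z of blank_center in the frame of vise between 0.035 and 0.055 m and y of blank_center in the frame of vise between -0.11 and 0.05 m and x of blank_center in the frame of vise between -0.05 and 0.05 m), for 0.2 s.
At the end, for the whole second after the job is handed in: Blank flat on the bed, blue face up and square to the jaws (0.06 rad each), against the fixed jaw (centre at vise y 40 mm, 45 mm over the bench, each within 3.5 mm), within 20 mm of the middle along the jaws, sprung pad pressed in 2 to 6.5 mm, all at rest (angle between blank_center's own y axis and vertical below 0.06 rad and angle between the x axis of blank_center and the x axis of vise, either way round below 0.06 rad and x of blank_center in the frame of vise between -0.02 and 0.02 m and y of blank_center in the frame of vise between 0.0365 and 0.0435 m and z of blank_center in the frame of vise between 0.0415 and 0.0485 m and value of joint pad between 0.002 and 0.0065 m and linear speed of blank below 0.01 m/s and velocity of joint jaw below 0.005 m/s); the robot touches nothing.
It fails at once if the sprung pad is bottomed (pressed in more than 7.5 mm) (value of joint pad above 0.0075 m).
It fails at once if another thing on the bench is moved by more than 25 mm (distance of any of mallet, gouge, knife, sander, wax, figurine from where it was at the start of the episode above 0.025 m).
It also fails if it takes over 67 s, if anything falls off the work surface, if the arm or the gripper's body presses on something with over 40 N, if the wrist force passes 120 N, or if a joint passes its speed limit or range.

## Working session

There is one attempt and no reset: what is moved stays moved. The work goes in short steps, Python scripts to look and compute and a shell command to move; the robot and the scene stay as the last step left them, time stands still between calls to the robot, and variables do not carry over. Pictures are saved under pics/ and viewed, and the job is handed in when it is done.

```bash
mkdir -p pics; ls
python3 - <<'E'
from station import r
import cv2
s=r.sense();print({k:(v if not hasattr(v,'tolist') else v.tolist()) for k,v in s.items()}, r.grasp_offset)
for n in("side","top","wrist"):
    c=r.capture(n);cv2.imwrite(f"pics/a_{n}.png",c["img"]);print(n,c["fx"],c["cx"],c["cy"],c["dist"],c["R"],c["t"])
E
```

```text
pics
{'time_s': 0.0, 'joints': [-48.32486771891573, 22.0908742507374, 0.38004552836227323, -0.027910944892693766, -68.41172044657112, -14.81769763142956], 'joint_velocities': [-0.07290850662007312, -0.0527659643027924, 0.06011600810706275, -0.03573158121773462, -0.07722082844958718, 0.008204316619233756], 'effort': [-0.0015027819245005958, -39.06624913215637, 18.74073565006256, 4.220104515552521, 0.010937534098047763, -0.0001908732201627572], 'tcp_pos': [0.2821088468013217, -0.5570346830092784, 0.2214630284195798], 'ee_rot': [[-0.8922145180860133, -0.4516105391793302, -0.001083798273654624], [-0.45161182638306985, 0.8922125044279374, 0.0018987399441888677], [0.00010948740207562153, 0.002183539462071139, -0.9999976100811074]], 'wrist_force': [-0.6729389505593556, 0.24016284413587566, -0.7017145465438693], 'moment': [0.013277122159622923, -0.011108242726285952, -0.02159221203293093], 'gripper_width': 0.9977639280735436} 0.0187
side 578.6516936475035 309.21966827060913 244.36657198905237 [-0.06935313  0.          0.          0.          0.        ] [[-0.24980293 -0.96818388  0.01478048]
 [-0.55466041  0.13056367 -0.82176941]
 [ 0.7936941  -0.21347855 -0.56962846]] [0.13142756 0.36966933 1.21827736]
top 599.5408836492624 323.41830620852414 235.8584196641357 [-0.09276695  0.          0.          0.          0.        ] [[ 6.73327394e-03 -9.99977066e-01  7.28176616e-04]
 [-9.95049506e-01 -6.77229454e-03 -9.91494669e-02]
 [ 9.91521244e-02 -5.69712611e-05 -9.95072285e-01]] [-0.00894132  0.51322217  1.41716162]
wrist 379.41412079279985 319.0853296512267 234.89805620718676 [-0.04529475  0.          0.          0.          0.        ] [[-0.45232289  0.8918529   0.00155044]
 [ 0.85535786  0.43332009  0.28389546]
 [ 0.25252116  0.12973859 -0.95885398]] [ 0.62553426 -0.03495424  0.3912285 ]
```

View pics/a_side.png

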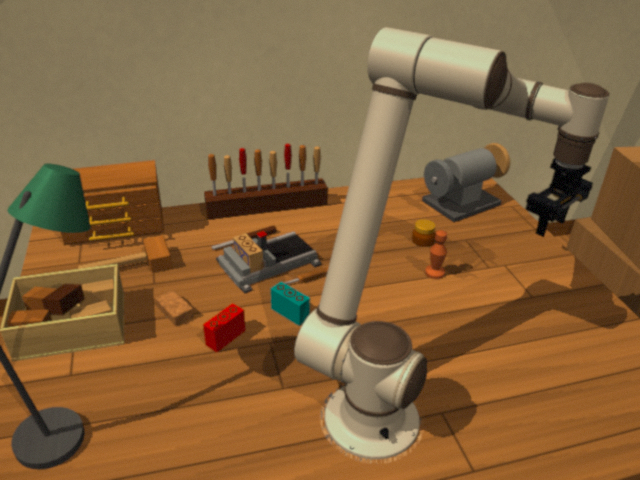

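View pics/a_top.png

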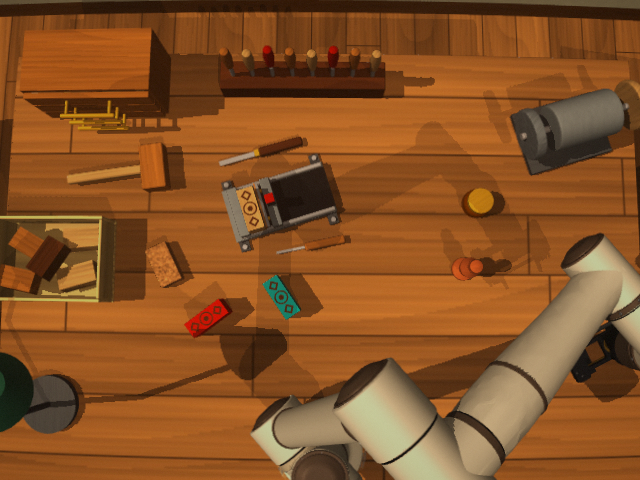

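View pics/a_wrist.png

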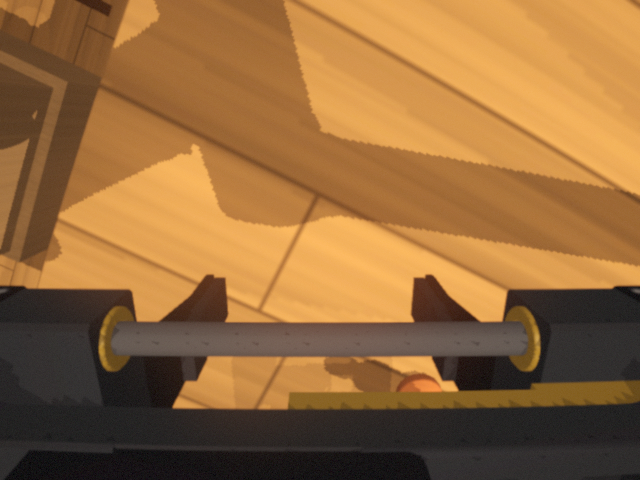

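```bash
cat > h.py <<'E'
import numpy as np,cv2
def K(c): return np.array([[c["fx"],0,c["cx"]],[0,c["fy"],c["cy"]],[0,0,1]])
def onplane(c,pts,z):
    p=cv2.undistortPoints(np.array(pts,float).reshape(-1,1,2),K(c),np.array(c["dist"]))[:,0]
    d=np.c_[p,np.ones(len(p))]@c["R"]; o=-c["R"].T@c["t"]
    return o+d*((z-o[2])/d[:,2])[:,None]
def proj(c,X):
    return cv2.projectPoints(np.array(X,float).reshape(-1,1,3),cv2.Rodrigues(c["R"])[0],np.array(c["t"]),K(c),np.array(c["dist"]))[0][:,0]
def crop(c,x0,y0,w,h,k,name):
    cv2.imwrite("pics/"+name,cv2.resize(c["img"][y0:y0+h,x0:x0+w],None,fx=k,fy=k,interpolation=cv2.INTER_CUBIC))
E
python3 - <<'E'
from station import r
from h import *
c=r.capture("top");crop(c,205,125,160,120,5,"b_top.png")
c=r.capture("side");crop(c,200,210,140,105,5,"b_side.png")
E
```

```text
(no output)
```

View pics/b_top.png

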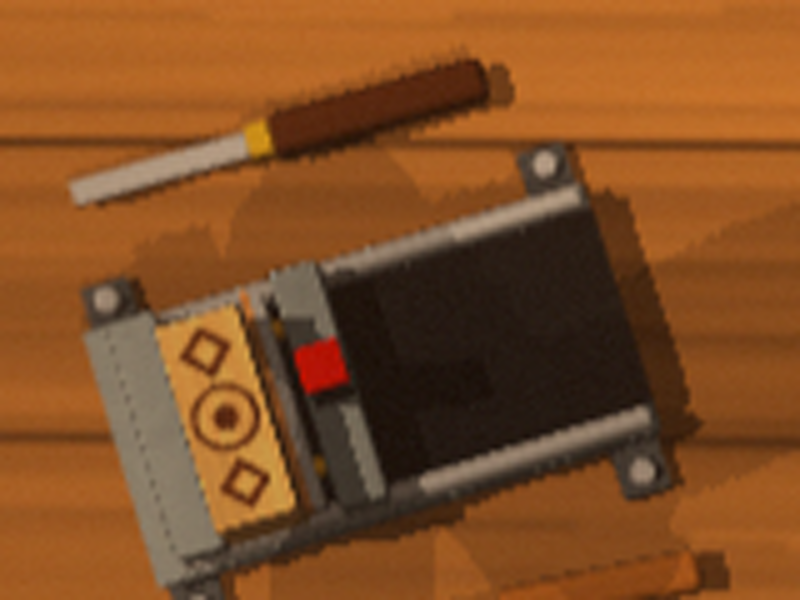

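View pics/b_side.png

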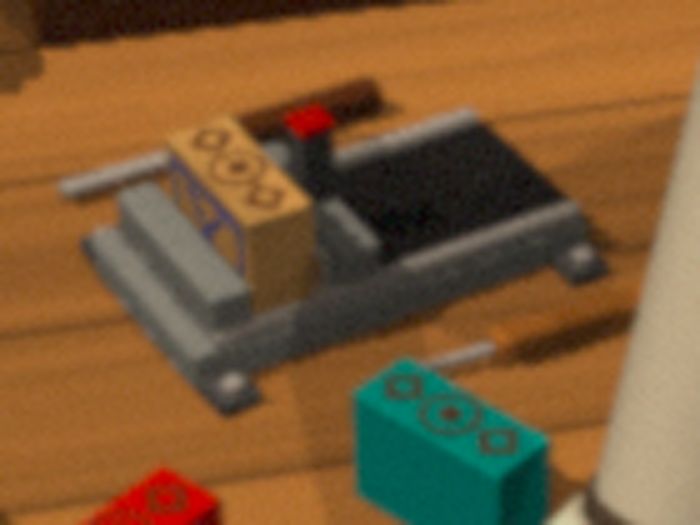

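Run:
```python
from station import r
from h import *
c=r.capture("top");hsv=cv2.cvtColor(c["img"],cv2.COLOR_BGR2HSV)
off=np.array([205,125])
m=((hsv[...,0]<6)|(hsv[...,0]>174))&(hsv[...,1]>200)&(hsv[...,2]>100)
m=m.astype(np.uint8);m[:160]=0;m[240:]=0;m[:,:240]=0;m[:,300:]=0
ys,xs=np.nonzero(m);print(len(xs),xs.mean(),ys.mean())
P=onplane(c,[[xs.mean(),ys.mean()]],.107)[0];print("post",P)
bl=np.array([[155,322],[240,302],[300,510],[215,535]])/5+off-.4
B=onplane(c,bl,.095);print(B,B.mean(0))
jw=np.array([[85,335],[150,318],[228,548],[165,585]])/5+off-.4
J=onplane(c,jw,.055);print(J)
for i,j in((0,3),(1,2),(0,1),(3,2)):
  d=B[i]-B[j];print(np.linalg.norm(d),np.degrees(np.arctan2(d[1],d[0])))
  d=J[i]-J[j];print('J',np.linalg.norm(d),np.degrees(np.arctan2(d[1],d[0])))
# base corner bolts
bo=np.array([[545,163],[643,470],[105,298]])/5+off-.4
F=onplane(c,bo,.02);print("bolts",F)
for i,j in((0,1),(0,2)):
  d=F[i]-F[j];print(np.linalg.norm(d),np.degrees(np.arctan2(d[1],d[0])))
```

```text
87 268.67816091954023 197.67816091954023
post [0.5920357  0.12029935 0.107     ]
[[0.61390642 0.19843596 0.095     ]
 [0.62348387 0.15918367 0.095     ]
 [0.52678324 0.12968241 0.095     ]
 [0.51498231 0.16857556 0.095     ]] [0.56978896 0.1639694  0.095     ]
[[0.6146121  0.2377439  0.055     ]
 [0.62296229 0.20684052 0.055     ]
 [0.51309017 0.16739469 0.055     ]
 [0.49534414 0.19687381 0.055     ]]
0.10333258468640298 16.79652407486163
J 0.12607620386538393 18.915285578318606
0.10110062361286538 16.965807434157867
J 0.11673840491559904 19.748940214854922
0.04040383689725657 103.71208231823942
J 0.03201163650615128 105.12042884391762
0.040644053116449266 106.87880272274909
J 0.03440842305512244 121.04737674546651
bolts [[ 0.70744029  0.01990699  0.02      ]
 [ 0.5560001  -0.02888233  0.02      ]
 [ 0.63906752  0.23444808  0.02      ]]
0.15910540115353952 17.85732524171724
0.22517263648990934 -72.32327756944757
```

The crops show the blank (carved top corners at about 236,189 / 253,185 / 265,227 / 248,232) standing against the fixed jaw on the left. The red post top is at (268.7,197.7). This puts the vise origin near (0.594, 0.114) with a yaw of about 17.7°, and the sizes and bolts agree. First I turn the tool so its y axis lies along the jaws.

```bash
python3 -m crank '[[-1,[0,0,0],[0,0,-0.18]],[-1,[0,0,0],[0,0,-0.18]],[-1,[0,0,0],[0,0,-0.18]],[-1,[0,0,0],[0,0,-0.18]],[-1,[0,0,0],[0,0,-0.18]]]'; python3 -m crank '[[-1,[0,0,0],[0,0,-0.18]],[-1,[0,0,0],[0,0,-0.18]],[-1,[0,0,0],[0,0,-0.18]],[-1,[0,0,0],[0,0,-0.18]],[-1,[0,0,0],[0,0,-0.18]]]'
cat >> h.py <<'E'
O=np.array([.594,.114,0]);a=np.radians(17.7)
V=np.array([[np.cos(a),-np.sin(a),0],[np.sin(a),np.cos(a),0],[0,0,1]])
def vis(p): return V.T@(np.array(p)-O)   # world->vise
def todo(r,tv):  # tool-axis shift (units of 100mm) to reach vise-frame target
    s=r.sense();R=np.array(s["ee_rot"]);d=R.T@(V@np.array(tv)+O-np.array(s["tcp_pos"]))
    M=R.T@V
    print("t",s["time_s"],"vise mm",(vis(s["tcp_pos"])*1000).round(1),"toolx yaw in vise",np.degrees(np.arctan2(*(V.T@R)[[1,0],0])).round(2),"shift",(d/.1).round(3),"F",(V.T@np.array(s["wrist_force"])).round(1),"w",round(s["gripper_width"]*87,1))
E
python3 - <<'E'
from station import r
from h import *
todo(r,[0,.007,.2])
E
```

```text
time_s: 0.8
tcp_pos: [0.2823, -0.5575, 0.2225]
ee_rot: [[-0.38, -0.925, -0.0], [-0.925, 0.38, 0.0], [-0.0, 0.0, -1.0]]
wrist_force: [-0.8, -0.8, 1.0]
gripper_width: 0.999
time_s: 1.3
tcp_pos: [0.2824, -0.5575, 0.2224]
ee_rot: [[0.312, -0.95, -0.0], [-0.95, -0.312, 0.0], [-0.0, 0.0, -1.0]]
wrist_force: [-0.5, 0.7, -0.6]
gripper_width: 1.002
t 1.3 vise mm [-501.  -544.9  222.4] toolx yaw in vise -89.51 shift [-5.476 -5.058  0.225] F [-0.3  0.8 -0.6] w 87.2
```

```bash
python3 -m crank '[[-1,[-0.34,-0.315,0],[0,0,0.011]],[-1,[-0.34,-0.315,0],[0,0,0]],[-1,[-0.34,-0.315,0],[0,0,0]],[-1,[-0.34,-0.315,0],[0,0,0]],[-1,[-0.34,-0.315,0],[0,0,0]],[-1,[-0.34,-0.315,0],[0,0,0]],[-1,[-0.34,-0.315,0],[0,0,0]],[-1,[-0.34,-0.315,0],[0,0,0]]]'; python3 -m crank '[[-1,[-0.34,-0.315,0],[0,0,0]],[-1,[-0.34,-0.315,0],[0,0,0]],[-1,[-0.34,-0.315,0],[0,0,0]],[-1,[-0.34,-0.315,0],[0,0,0]],[-1,[-0.34,-0.315,0],[0,0,0]],[-1,[-0.34,-0.315,0],[0,0,0]],[-1,[-0.2,-0.18,0],[0,0,0]],[-1,[0,0,0],[0,0,0]]]'
python3 - <<'E'
from station import r
from h import *
todo(r,[0,.007,.16])
c=r.capture("wrist");cv2.imwrite("pics/c_w.png",c["img"])
E
```

```text
time_s: 2.1
tcp_pos: [0.4418, -0.2208, 0.2228]
ee_rot: [[0.299, -0.954, 0.001], [-0.954, -0.299, -0.0], [0.0, -0.001, -1.0]]
wrist_force: [1.2, -0.3, -0.2]
gripper_width: 1.0
time_s: 2.9
tcp_pos: [0.5733, 0.0561, 0.2219]
ee_rot: [[0.302, -0.953, 0.0], [-0.953, -0.302, 0.0], [-0.0, -0.0, -1.0]]
wrist_force: [0.7, -0.7, -0.3]
gripper_width: 0.999
t 2.9 vise mm [-37.3 -48.9 221.9] toolx yaw in vise -90.11 shift [-0.56  -0.372  0.619] F [ 0.5 -0.8 -0.3] w 86.9
```

View pics/c_w.png

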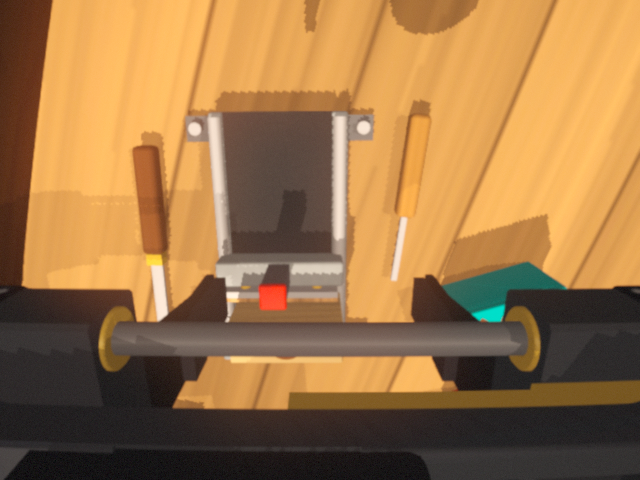

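The wrist view shows the vise square in the frame, with the red post top at about (273,296). I'll measure the post and bolts from it.

```bash
cat >> h.py <<'E'
def red(c,box=None):
    hsv=cv2.cvtColor(c["img"],cv2.COLOR_BGR2HSV)
    m=(((hsv[...,0]<6)|(hsv[...,0]>174))&(hsv[...,1]>180)&(hsv[...,2]>90)).astype(np.uint8)
    if box: x0,y0,x1,y1=box; k=np.zeros_like(m);k[y0:y1,x0:x1]=1;m*=k
    ys,xs=np.nonzero(m);return len(xs),xs.mean(),ys.mean(),xs.min(),xs.max(),ys.min(),ys.max()
E
python3 - <<'E'
from station import r
from h import *
c=r.capture("wrist");q=red(c,(200,250,400,320));print(q)
print("post",vis(onplane(c,[[q[1],q[2]]],.107)[0]))
b=onplane(c,[[195,128],[363,128]],.02);print([vis(x).round(4) for x in b])
e=onplane(c,[[216,277],[343,277],[218,262],[343,262]],.055);print([vis(x).round(4) for x in e])
todo(r,[0,.007,.16])
E
```

```text
(670, np.float64(270.87462686567164), np.float64(297.8179104477612), np.int64(257), np.int64(284), np.int64(285), np.int64(310))
post [0.00100109 0.00523657 0.107     ]
[array([ 0.0776, -0.1259,  0.02  ]), array([-0.0788, -0.125 ,  0.02  ])]
[array([0.0592, 0.009 , 0.055 ]), array([-0.0601,  0.0091,  0.055 ]), array([ 0.0561, -0.006 ,  0.055 ]), array([-0.0599, -0.0058,  0.055 ])]
t 3.0 vise mm [-39.6 -51.  222.2] toolx yaw in vise -90.28 shift [-0.582 -0.393  0.621] F [-0.4  0.5 -0. ] w 87.1
```

```bash
python3 -m crank '[[-1,[-0.28,-0.19,0],[0,0,0]],[-1,[-0.28,-0.19,0],[0,0,0]],[-1,[0,0,0],[0,0,0]],[-1,[0,0,0],[0,0,0]]]'
python3 - <<'E'
from station import r
from h import *
for i in range(1): todo(r,[0,.006,.075])
E
```

```text
time_s: 3.4
tcp_pos: [0.5912, 0.117, 0.2224]
ee_rot: [[0.298, -0.955, -0.001], [-0.955, -0.298, -0.0], [0.0, 0.001, -1.0]]
wrist_force: [-0.1, -0.2, -0.3]
gripper_width: 0.994
t 3.4 vise mm [ -1.8   3.7 222.4] toolx yaw in vise -90.36 shift [-0.023 -0.019  1.474] F [-0.2 -0.2 -0.3] w 86.5
```

```bash
python3 -m crank '[[-1,[-0.02,-0.01,0.38],[0,0,0]],[-1,[0,0,0.38],[0,0,0]],[-1,[0,0,0.38],[0,0,0]],[-1,[0,0,0.33],[0,0,0]],[-1,[0,0,0],[0,0,0]],[1,[0,0,0],[0,0,0]],[1,[0,0,0],[0,0,0]],[1,[0,0,0],[0,0,0]]]'; python3 -m crank '[[1,[0,0,0],[0,0,0]],[1,[0,0,0],[0,0,0]]]'
python3 - <<'E'
from station import r
from h import *
todo(r,[0,-.105,.075])
E
```

```text
time_s: 4.2
tcp_pos: [0.5933, 0.1202, 0.078]
ee_rot: [[0.298, -0.954, 0.004], [-0.954, -0.298, 0.002], [-0.0, -0.004, -1.0]]
wrist_force: [-0.1, -0.5, -0.3]
gripper_width: 0.812
time_s: 4.4
tcp_pos: [0.5924, 0.1202, 0.0766]
ee_rot: [[0.299, -0.954, 0.002], [-0.954, -0.299, 0.001], [-0.0, -0.002, -1.0]]
wrist_force: [0.7, -0.5, 0.0]
gripper_width: 0.631
t 4.4 vise mm [ 0.3  6.4 76.6] toolx yaw in vise -90.33 shift [ 1.114 -0.003  0.015] F [ 0.6 -0.7  0. ] w 54.9
```

```bash
python3 -m crank '[[1,[0,0,0],[0,0,0]],[1,[0,0,0],[0,0,0]],[1,[0,0,0],[0,0,0]],[1,[0,0,0],[0,0,0]],[1,[0,0,0],[0,0,0]],[1,[0,0,0],[0,0,0]]]'
python3 - <<'E'
from station import r
from h import *
todo(r,[0,-.105,.075])
E
```

```text
time_s: 5.0
tcp_pos: [0.5926, 0.1203, 0.0755]
ee_rot: [[0.299, -0.954, 0.001], [-0.954, -0.299, 0.0], [0.0, -0.001, -1.0]]
wrist_force: [3.3, 0.3, -1.1]
gripper_width: 0.224
t 5.0 vise mm [ 0.5  6.4 75.5] toolx yaw in vise -90.3 shift [ 1.114 -0.     0.005] F [ 3.2 -0.7 -1.1] w 19.5
```

```bash
python3 -m crank '[[1,[0.08,0,0],[0,0,0]],[1,[0.14,0,0],[0,0,0]],[1,[0.15,0,0],[0,0,0]],[1,[0.15,0,0],[0,0,0]],[1,[0.15,0,0],[0,0,0]],[1,[0.15,0,0],[0,0,0]],[1,[0.15,0,0],[0,0,0]],[1,[0.1,0,0],[0,0,0]]]'; python3 -m crank '[[1,[0,0,0],[0,0,0]],[1,[0,0,0],[0,0,0]]]'
python3 - <<'E'
from station import r
from h import *
todo(r,[0,-.105,.075])
c=r.capture("top");crop(c,205,125,160,120,5,"d_top.png")
c=r.capture("side");crop(c,200,210,140,105,5,"d_side.png")
E
```

```text
time_s: 5.8
tcp_pos: [0.6248, 0.0204, 0.0756]
ee_rot: [[0.299, -0.954, 0.002], [-0.954, -0.299, 0.004], [-0.003, -0.003, -1.0]]
wrist_force: [0.4, 11.1, 0.5]
gripper_width: 0.23
time_s: 6.0
tcp_pos: [0.6253, 0.019, 0.0756]
ee_rot: [[0.299, -0.954, 0.003], [-0.954, -0.299, 0.002], [-0.001, -0.003, -1.0]]
wrist_force: [3.6, 2.7, -2.5]
gripper_width: 0.228
t 6.0 vise mm [   0.9 -100.    75.6] toolx yaw in vise -90.3 shift [0.05  0.009 0.006] F [ 4.2  1.5 -2.5] w 19.9
```

View pics/d_top.png

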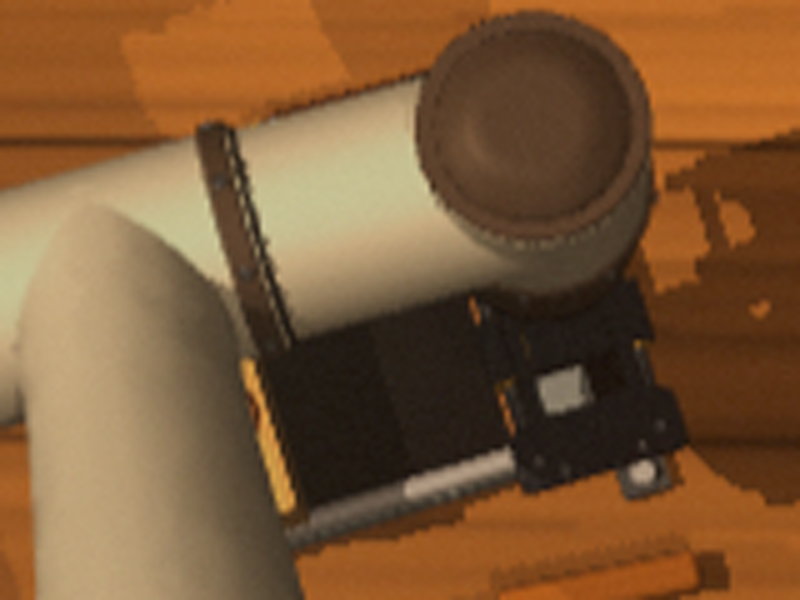

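View pics/d_side.png

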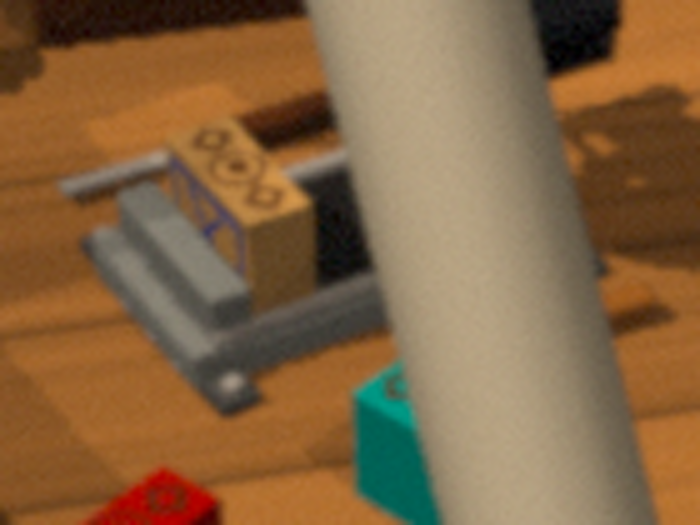

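```bash
python3 -m crank '[[0,[0,0,0],[0,0,0]],[0,[0,0,0],[0,0,0]],[0,[0,0,0],[0,0,0]],[0,[0,0,-0.2],[0,0,0]],[0,[0,0,-0.4],[0,0,0]],[0,[0,0,-0.4],[0,0,0]],[1,[0,0,0],[0,0,0]],[1,[-0.4,0,0],[0,0,0]]]'; python3 -m crank '[[1,[-0.4,0,0],[0,0,0]],[1,[-0.4,0,0],[0,0,0]],[1,[-0.4,0,0],[0,0,0]],[1,[-0.4,0,0],[0,0,0]],[1,[0,0,0],[0,0,0]],[1,[0,0,0],[0,0,0]]]';  python3 - <<'E'
from station import r
from h import *
todo(r,[-.006,.100,.075])
c=r.capture("wrist");cv2.imwrite("pics/e_w.png",c["img"])
E
```

```text
time_s: 6.9
tcp_pos: [0.6129, 0.0535, 0.177]
ee_rot: [[0.293, -0.956, 0.003], [-0.956, -0.293, 0.0], [0.0, -0.003, -1.0]]
wrist_force: [-0.0, 0.4, -1.2]
gripper_width: 0.394
time_s: 7.5
tcp_pos: [0.5636, 0.2092, 0.1752]
ee_rot: [[0.3, -0.954, -0.001], [-0.954, -0.3, -0.001], [0.0, 0.001, -1.0]]
wrist_force: [0.4, 0.4, -0.2]
gripper_width: 0.008
t 7.5 vise mm [-1.000e-01  9.990e+01  1.752e+02] toolx yaw in vise -90.24 shift [-1.000e-03  5.800e-02  1.002e+00] F [ 0.5  0.2 -0.2] w 0.7
```

View pics/e_w.png

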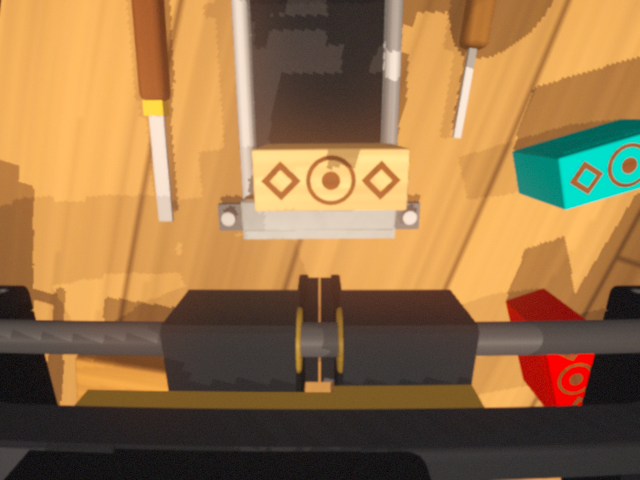

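```bash
python3 -m crank '[[1,[0,0.065,0.25],[0,0,0]],[1,[0,0,0.25],[0,0,0]],[1,[0,0,0.25],[0,0,0]],[1,[0,0,0.25],[0,0,0]],[1,[0,0,0],[0,0,0]],[1,[0.1,0,0],[0,0,0]],[1,[0.05,0,0],[0,0,0]],[1,[0.05,0,0],[0,0,0]]]';  python3 - <<'E'
from station import r
from h import *
todo(r,[-.006,.045,.075])
c=r.capture("side");crop(c,200,210,140,105,5,"f_side.png")
E
```

```text
time_s: 8.35
tcp_pos: [0.5655, 0.1876, 0.0775]
ee_rot: [[0.298, -0.955, 0.004], [-0.955, -0.298, 0.002], [-0.001, -0.004, -1.0]]
wrist_force: [-0.4, 1.0, 1.5]
gripper_width: 0.007
t 8.35 vise mm [-4.8 78.8 77.5] toolx yaw in vise -90.37 shift [0.338 0.01  0.025] F [-0.1  1.1  1.5] w 0.6
```

View pics/f_side.png

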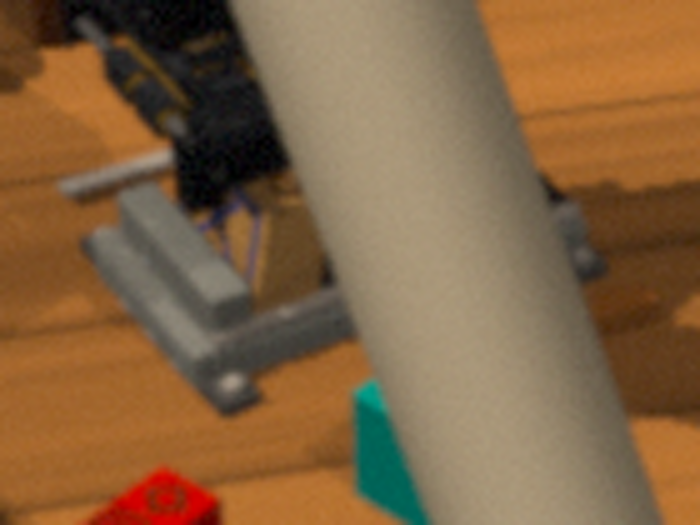

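The blank is leaning away from the fixed jaw rather than sliding, so I keep pushing.

```bash
python3 -m crank '[[1,[0.06,0,0],[0,0,0]],[1,[0.06,0,0],[0,0,0]],[1,[0.06,0,0],[0,0,0]],[1,[0.06,0,0],[0,0,0]],[1,[0.06,0,0],[0,0,0]],[1,[0.06,0,0],[0,0,0]],[1,[0,0,0],[0,0,0]],[1,[0,0,0],[0,0,0]]]';  python3 - <<'E'
from station import r
from h import *
todo(r,[-.006,.045,.075])
c=r.capture("side");crop(c,200,210,140,105,5,"g_side.png")
c=r.capture("wrist");cv2.imwrite("pics/g_w.png",c["img"])
E
```

```text
time_s: 9.2
tcp_pos: [0.5748, 0.1532, 0.0755]
ee_rot: [[0.298, -0.955, -0.0], [-0.955, -0.298, -0.0], [0.0, 0.0, -1.0]]
wrist_force: [-0.8, 0.2, -1.1]
gripper_width: 0.009
t 9.2 vise mm [-6.4 43.2 75.5] toolx yaw in vise -90.36 shift [-0.018 -0.004  0.005] F [-0.7  0.5 -1.1] w 0.8
```

View pics/g_side.png

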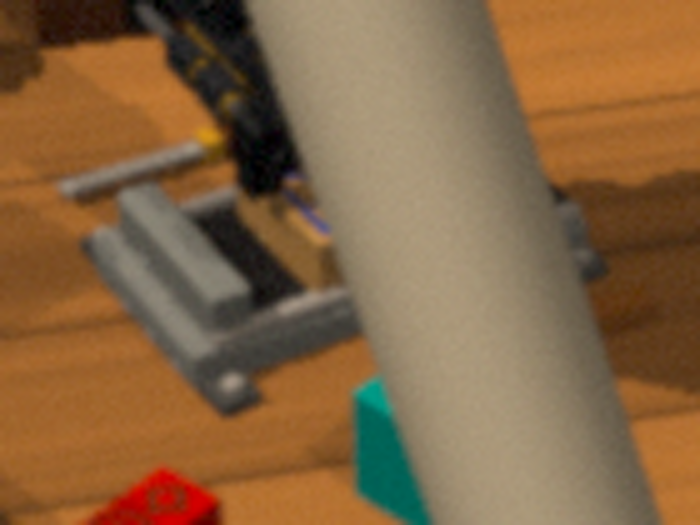

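View pics/g_w.png

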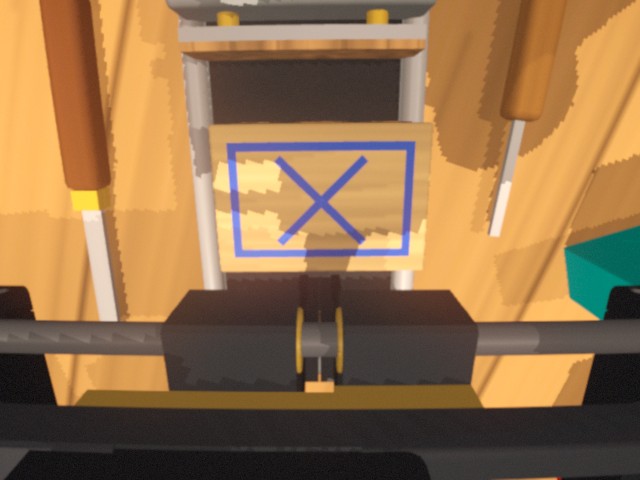

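The wrist view shows the blank flat with the blue cross up, centred near (321,199) and squarely between the jaws. Next I lift and go back over the post.

```bash
python3 - <<'E'
from station import r
from h import *
c=r.capture("wrist")
print([(vis(p)*1000).round(1) for p in onplane(c,[[321,199],[211,126],[431,124],[424,270],[218,271]],.065)])
E
python3 -m crank '[[1,[0,0,-0.4],[0,0,0]],[1,[0,0,-0.4],[0,0,0]],[1,[0,0,-0.2],[0,0,0]],[-0.2,[0.4,0,0],[0,0,0]],[-0.2,[0.4,0,0],[0,0,0]],[-0.2,[0.4,-0.06,0],[0,0,0]],[-0.2,[0.23,0,0],[0,0,0]],[-0.2,[0,0,0],[0,0,0]]]';  python3 - <<'E'
from station import r
from h import *
todo(r,[.0005,-.1000,.075])
c=r.capture("wrist");cv2.imwrite("pics/i_w.png",c["img"])
E
```

```text
[array([-6.6, -1.8, 65. ]), array([ 41.9, -34.9,  65. ]), array([-55.2, -35.3,  65. ]), array([-57. ,  33.7,  65. ]), array([44.1, 33.7, 65. ])]
time_s: 10.15
tcp_pos: [0.6236, 0.0163, 0.1752]
ee_rot: [[0.295, -0.955, -0.0], [-0.955, -0.295, -0.0], [0.0, 0.0, -1.0]]
wrist_force: [-0.2, 0.1, 0.1]
gripper_width: 0.378
t 10.15 vise mm [  -1.5 -102.1  175.2] toolx yaw in vise -90.54 shift [-0.021 -0.02   1.002] F [-0.1  0.1  0.1] w 32.9
```

View pics/i_w.png

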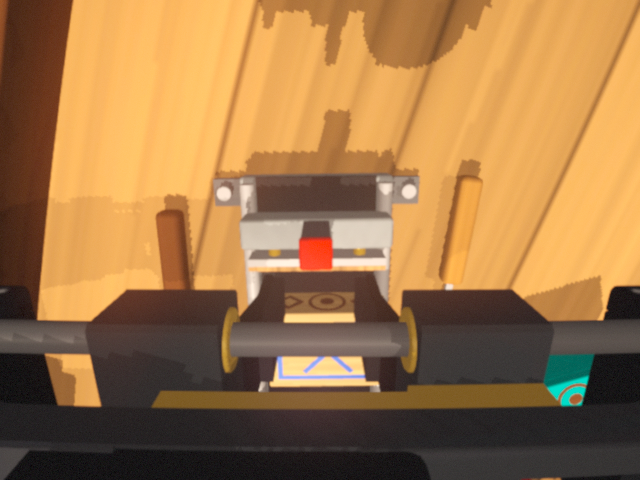

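Blank centre is at about vise (−6.6, −1.8), lying flat. The post's red top is at (316,252), so I check its position.

```bash
python3 - <<'E'
from station import r
from h import *
c=r.capture("wrist");q=red(c,(280,220,350,290));print(q)
print("post",vis(onplane(c,[[q[1],q[2]]],.107)[0])*1000)
todo(r,[.0005,-.1000,.075])
E
python3 -m crank '[[-0.2,[-0.02,-0.02,0.35],[0,0,0.01]],[-0.2,[0,0,0.35],[0,0,0]],[-0.2,[0,0,0.3],[0,0,0]],[-0.2,[0,0,0],[0,0,0]]]'
python3 - <<'E'
from station import r
from h import *
todo(r,[.0005,-.1000,.075])
E
```

```text
(752, np.float64(313.7460106382979), np.float64(251.54388297872342), np.int64(299), np.int64(332), np.int64(235), np.int64(266))
post [   2.85022323 -100.59063387  107.        ]
t 10.25 vise mm [ -1.4 -99.7 175.3] toolx yaw in vise -90.38 shift [ 0.003 -0.019  1.003] F [-0.4  0.   0.6] w 40.6
time_s: 10.65
tcp_pos: [0.6207, 0.022, 0.0711]
ee_rot: [[0.292, -0.956, -0.01], [-0.956, -0.292, -0.002], [-0.001, 0.01, -1.0]]
wrist_force: [0.1, 0.5, -0.4]
gripper_width: 0.597
t 10.65 vise mm [ -2.5 -95.8  71.1] toolx yaw in vise -90.73 shift [ 0.042 -0.03  -0.04 ] F [ 0.2  0.5 -0.4] w 51.9
```

```bash
python3 -m crank '[[-0.2,[0,0,0],[0,0,0]],[-0.2,[0,0,0],[0,0,0]]]'
python3 - <<'E'
from station import r
from h import *
todo(r,[.0005,-.1000,.075])
E
```

```text
time_s: 10.85
tcp_pos: [0.6259, 0.0221, 0.0778]
ee_rot: [[0.292, -0.956, 0.004], [-0.956, -0.292, 0.001], [0.001, -0.004, -1.0]]
wrist_force: [0.8, -0.3, 0.6]
gripper_width: 0.601
t 10.85 vise mm [  2.5 -97.2  77.8] toolx yaw in vise -90.7 shift [0.028 0.02  0.028] F [ 0.7 -0.5  0.6] w 52.3
```

```bash
python3 -m crank '[[-0.2,[0.025,0.01,0.02],[0,0,0.015]],[1,[0,0,0],[0,0,0]],[1,[0,0,0],[0,0,0]],[1,[0,0,0],[0,0,0]],[1,[0,0,0],[0,0,0]],[1,[0,0,0],[0,0,0]],[1,[0,0,0],[0,0,0]],[1,[0,0,0],[0,0,0]]]'
python3 - <<'E'
from station import r
from h import *
todo(r,[.0005,-.0236,.075])
E
```

```text
time_s: 11.65
tcp_pos: [0.6253, 0.0188, 0.0737]
ee_rot: [[0.281, -0.96, 0.002], [-0.96, -0.281, 0.0], [0.0, -0.002, -1.0]]
wrist_force: [4.1, -0.3, -2.2]
gripper_width: 0.227
t 11.65 vise mm [   0.9 -100.2   73.7] toolx yaw in vise -91.39 shift [-0.766  0.022 -0.013] F [ 3.8 -1.6 -2.2] w 19.7
```

```bash
python3 -m crank '[[1,[-0.04,0,0],[0,0,-0.025]],[1,[-0.07,0,0],[0,0,0]],[1,[-0.07,0,0],[0,0,0]],[1,[-0.07,0,0],[0,0,0]],[1,[-0.07,0,0],[0,0,0]],[1,[-0.07,0,0],[0,0,0]],[1,[-0.07,0,0],[0,0,0]],[1,[-0.05,0,0],[0,0,0]]]'; python3 -m crank '[[1,[-0.04,0,0],[0,0,0]],[1,[-0.04,0,0],[0,0,0]],[1,[-0.04,0,0],[0,0,0]],[1,[-0.03,0,0],[0,0,0]],[1,[0,0,0],[0,0,0]],[1,[0,0,0],[0,0,0]]]'
python3 - <<'E'
from station import r
from h import *
todo(r,[.0005,-.0236,.075])
E
```

```text
time_s: 12.45
tcp_pos: [0.6104, 0.0649, 0.0737]
ee_rot: [[0.298, -0.955, 0.002], [-0.955, -0.298, -0.003], [0.003, -0.001, -1.0]]
wrist_force: [7.9, -10.0, -3.8]
gripper_width: 0.227
time_s: 13.05
tcp_pos: [0.6058, 0.0795, 0.0737]
ee_rot: [[0.298, -0.955, 0.002], [-0.955, -0.298, -0.002], [0.003, -0.001, -1.0]]
wrist_force: [6.6, -7.9, -2.6]
gripper_width: 0.224
t 13.05 vise mm [  0.7 -36.5  73.7] toolx yaw in vise -90.39 shift [-0.129  0.003 -0.013] F [ 3.9 -9.6 -2.6] w 19.5
```

```bash
python3 -m crank '[[1,[-0.03,0,0],[0,0,0]],[1,[-0.03,0,0],[0,0,0]],[1,[-0.03,0,0],[0,0,0]]]'
python3 - <<'E'
from station import r
from h import *
todo(r,[.0005,-.0236,.075])
c=r.capture("wrist");cv2.imwrite("pics/j_w.png",c["img"])
c=r.capture("top");crop(c,205,125,160,120,5,"j_top.png")
E
```

```text
time_s: 13.35
tcp_pos: [0.6032, 0.0874, 0.0737]
ee_rot: [[0.297, -0.955, 0.001], [-0.955, -0.297, -0.003], [0.003, -0.0, -1.0]]
wrist_force: [6.8, -10.2, -3.4]
gripper_width: 0.225
t 13.35 vise mm [  0.7 -28.1  73.7] toolx yaw in vise -90.4 shift [-0.045  0.002 -0.013] F [  3.4 -11.8  -3.4] w 19.6
```

View pics/j_w.png

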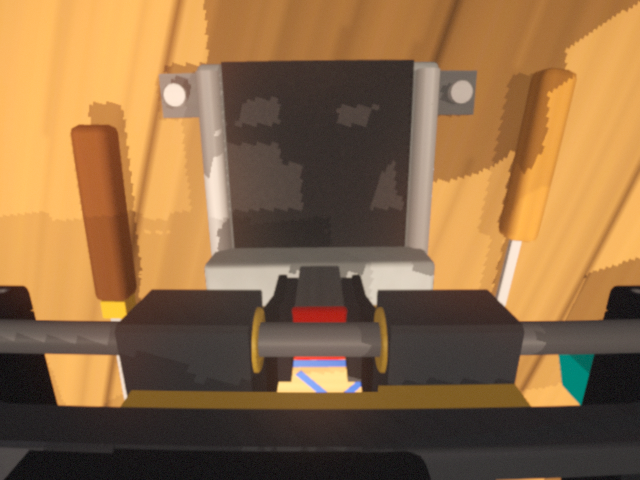

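View pics/j_top.png

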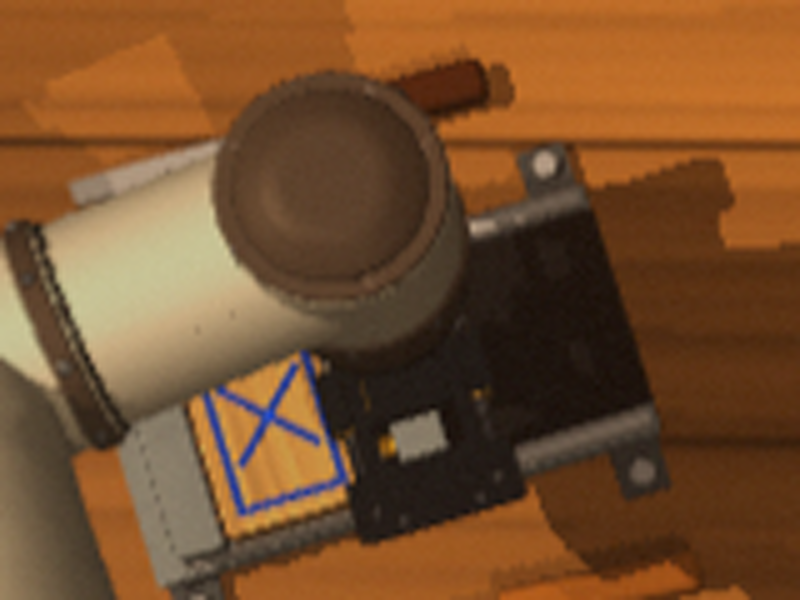

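The blank has reached the fixed jaw or nearly so. I finish in small steps, watching the force.

```bash
for i in 1 ; do python3 -m crank '[[1,[-0.02,0,0],[0,0,0]],[1,[0,0,0],[0,0,0]]]'; done
python3 - <<'E'
from station import r
from h import *
todo(r,[.0005,-.0236,.075])
E
python3 -m crank '[[1,[-0.02,0,0],[0,0,0]],[1,[0,0,0],[0,0,0]]]'
python3 - <<'E'
from station import r
from h import *
todo(r,[.0005,-.0236,.075])
E
```

```text
time_s: 13.65
tcp_pos: [0.6025, 0.0896, 0.0737]
ee_rot: [[0.298, -0.955, 0.001], [-0.955, -0.298, -0.003], [0.003, -0.0, -1.0]]
wrist_force: [7.2, -8.4, -2.7]
gripper_width: 0.228
t 13.65 vise mm [  0.7 -25.8  73.7] toolx yaw in vise -90.39 shift [-0.022  0.002 -0.013] F [  4.3 -10.1  -2.7] w 19.8
time_s: 13.85
tcp_pos: [0.6019, 0.0913, 0.0737]
ee_rot: [[0.298, -0.955, 0.001], [-0.955, -0.298, -0.003], [0.003, -0.0, -1.0]]
wrist_force: [6.5, -9.6, -2.7]
gripper_width: 0.231
t 13.85 vise mm [  0.7 -24.   73.7] toolx yaw in vise -90.39 shift [-0.004  0.002 -0.013] F [  3.3 -11.1  -2.7] w 20.1
```

```bash
python3 -m crank '[[-0.2,[0,0,0],[0,0,0]],[-0.2,[0,0,0],[0,0,0]],[-0.2,[0,0,0],[0,0,0]],[-0.2,[0,0,0],[0,0,0]],[-0.2,[0,0,-0.3],[0,0,0]],[-0.2,[0,0,-0.4],[0,0,0]],[-0.2,[0,0,-0.4],[0,0,0]],[-0.2,[-0.3,0,0],[0,0,0]]]'; python3 -m crank '[[-0.2,[-0.4,0,0],[0,0,0]],[-0.2,[-0.4,0,0],[0,0,0]],[-0.2,[0,0,0],[0,0,0]],[-0.2,[0,0,0],[0,0,0]]]'
python3 - <<'E'
from station import r
from h import *
todo(r,[.0005,-.0236,.075])
c=r.capture("wrist");cv2.imwrite("pics/k_w.png",c["img"])
q=red(c,(200,100,450,290));print(q)
print("post",vis(onplane(c,[[q[1],q[2]]],.107)[0])*1000)
crop(c,220,100,200,150,4,"k_wz.png")
E
```

```text
time_s: 14.65
tcp_pos: [0.5956, 0.1222, 0.1905]
ee_rot: [[0.296, -0.955, 0.012], [-0.955, -0.296, 0.003], [0.0, -0.013, -1.0]]
wrist_force: [0.3, 0.4, 0.2]
gripper_width: 0.594
time_s: 15.05
tcp_pos: [0.5673, 0.1999, 0.1836]
ee_rot: [[0.301, -0.954, -0.0], [-0.954, -0.301, -0.0], [-0.0, 0.0, -1.0]]
wrist_force: [-0.0, 0.3, 0.7]
gripper_width: 0.599
t 15.05 vise mm [  0.7  89.9 183.6] toolx yaw in vise -90.21 shift [ 1.135 -0.003  1.086] F [0.1 0.3 0.7] w 52.1h.py:22: RuntimeWarning: Mean of empty slice.
  ys,xs=np.nonzero(m);return len(xs),xs.mean(),ys.mean(),xs.min(),xs.max(),ys.min(),ys.max()
  ret = ret.dtype.type(ret / rcount)
Traceback (most recent call last):
  File "h.py", line 22, in red
    ys,xs=np.nonzero(m);return len(xs),xs.mean(),ys.mean(),xs.min(),xs.max(),ys.min(),ys.max()
                                                           ~~~~~~^^
ValueError: zero-size array to reduction operation minimum which has no identity
```

View pics/k_w.png

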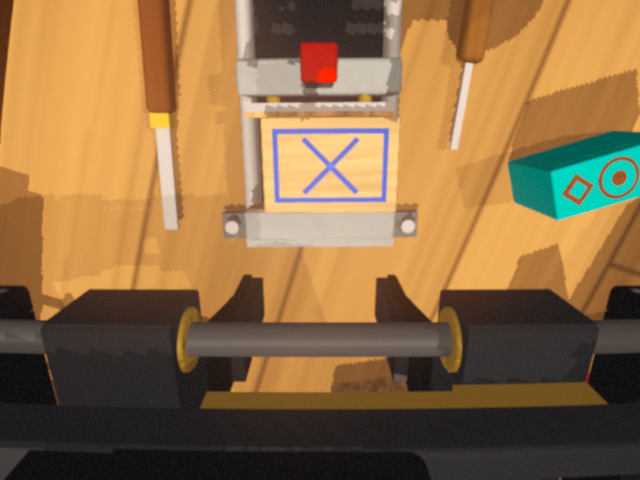

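Run:
```python
from station import r
from h import *
c=r.capture("wrist");crop(c,225,30,200,150,4,"k_wz.png");crop(c,235,75,80,60,10,"k_wz2.png")
q=red(c,(280,30,350,90));print(q)
```

```text
(1417, np.float64(318.287226534933), np.float64(63.04516584333098), np.int64(300), np.int64(337), np.int64(44), np.int64(83))
```

View pics/k_wz.png

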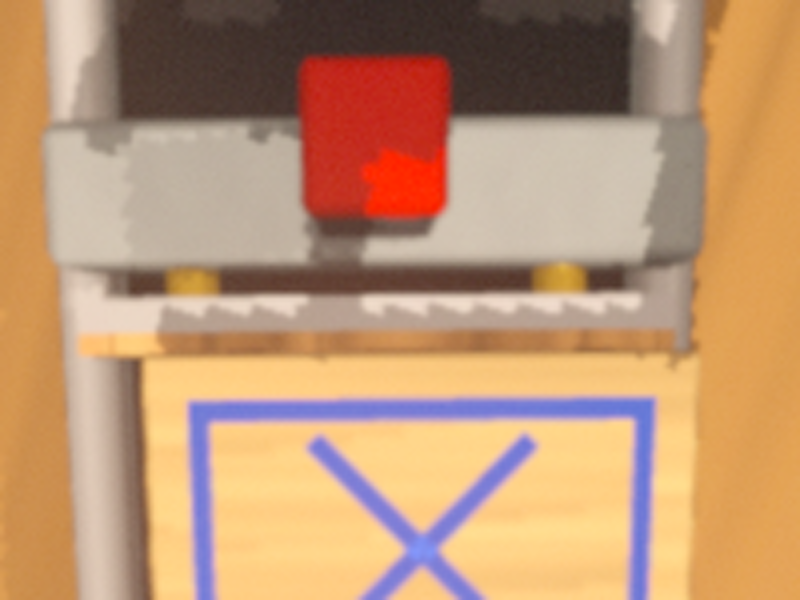

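View pics/k_wz2.png

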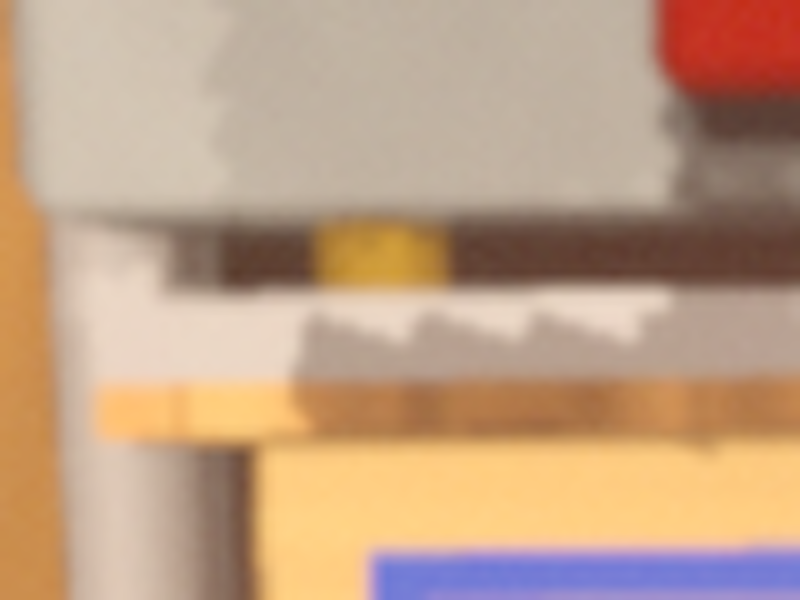

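Run:
```python
from station import r
from h import *
c=r.capture("wrist")
f=lambda x,y,z:(vis(onplane(c,[[x,y]],z)[0])*1000).round(1)
print("post",f(318.3,63.0,.107))
w=lambda u,v:(225+u/4-.4,30+v/4-.4)
print("jaw back",f(*w(375,120),.055),"jaw front",f(*w(300,267),.055),"pad back",f(*w(300,295),.054),"cork back",f(*w(400,331),.054),"cork front",f(*w(110,355),.054))
print("blank TL",f(*w(143,355),.065),"TR",f(*w(697,350),.065))
print("blank BR",f(397,210,.065),"BL",f(264,212,.065),"jaw edges",f(245,245,.055),f(393,245,.055),"centre",f(331,166,.065))
```

```text
post [  1.5 -24.8 107. ]
jaw back [  1.5 -34.6  55. ] jaw front [15.3 -9.8 55. ] pad back [15.4 -5.  54. ] cork back [-2.9  1.5 54. ] cork front [50.8  5.3 54. ]
blank TL [43.   5.5 65. ] TR [-55.5   5.1  65. ]
blank BR [-57.6  72.8  65. ] BL [43.4 73.9 65. ] jaw edges [ 61.6 103.4  55. ] [-57.9 104.   55. ] centre [-7.4 39.5 65. ]
```

```bash
python3 -m crank '[[-0.2,[-0.3,0,0.3],[0,0,0]],[-0.2,[0,0,0.25],[0,0,0]],[-0.2,[0,0,0],[0,0,0]],[-0.2,[0,0,0],[0,0,0]],[-0.2,[0,0,0],[0,0,0]]]'
python3 - <<'E'
from station import r
from h import *
todo(r,[.0005,-.0236,.075])
c=r.capture("wrist");cv2.imwrite("pics/l_w.png",c["img"])
crop(c,200,30,260,195,3,"l_wz.png")
E
```

```text
time_s: 15.7
tcp_pos: [0.5602, 0.2273, 0.1302]
ee_rot: [[0.298, -0.955, 0.003], [-0.955, -0.298, 0.001], [-0.0, -0.003, -1.0]]
wrist_force: [-0.2, 1.3, 0.6]
gripper_width: 0.6
t 15.7 vise mm [  2.3 118.2 130.2] toolx yaw in vise -90.38 shift [1.418 0.01  0.551] F [0.2 1.3 0.6] w 52.2
```

View pics/l_w.png

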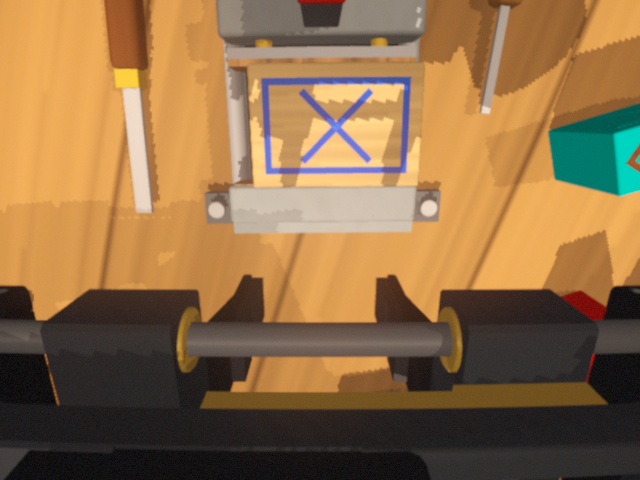

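View pics/l_wz.png

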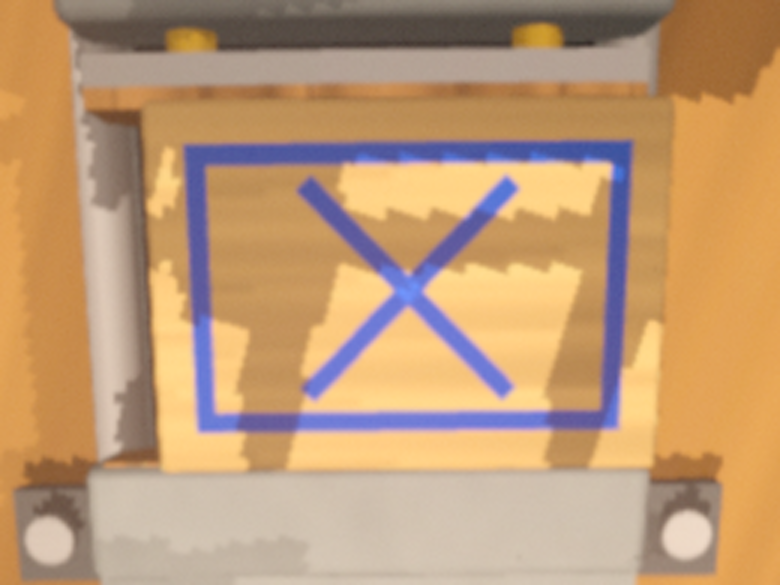

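Run:
```python
from station import r
from h import *
c=r.capture("wrist")
print("cam",vis(-c["R"].T@c["t"])*1000)
f=lambda x,y,z:(vis(onplane(c,[[x,y]],z)[0])*1000).round(1)
w=lambda u,v:(200+u/3-.33,30+v/3-.33)
print("jaw front",f(*w(360,42),.055),f(*w(360,42),.050),"pad back",f(*w(360,53),.054),"cork back",f(*w(400,85),.054),"cork front",f(*w(110,108),.054))
print("blank",[f(*w(*p),.065) for p in((143,103),(672,98),(655,468),(162,470))],"centre",f(*w(409,290),.065))
print("fixed jaw",[f(*w(*p),.055) for p in((95,470),(648,468))])
print("blue",[f(*w(*p),.065) for p in((186,148),(630,145),(617,419),(200,423))])
```

```text
cam [  1.95191986  39.1824691  292.74843704]
jaw front [ 2.3 -5.1 55. ] [ 2.3 -6.1 50. ] pad back [ 2.4 -3.4 54. ] cork back [-5.4  2.4 54. ] cork front [51.3  6.1 54. ]
blank [array([42.8,  6.8, 65. ]), array([-55.6,   6.4,  65. ]), array([-56.7,  75.7,  65. ]), array([42.7, 75.7, 65. ])] centre [-6.9 41.  65. ]
fixed jaw [array([58.6, 77.2, 55. ]), array([-57.8,  77.3,  55. ])]
blue [array([35.1, 14.8, 65. ]), array([-48.2,  14.7,  65. ]), array([-48.4,  65.9,  65. ]), array([34.6, 66.3, 65. ])]
```

```bash
python3 -m crank '[[-0.2,[0,0,-0.3],[0,0,0]],[-0.2,[0,0,-0.3],[0,0,0]],[-0.2,[0,0,0],[0,0,0]],[-0.2,[0,0,0],[0,0,0]]]'
python3 - <<'E'
from station import r
from h import *
todo(r,[.0005,-.0236,.075])
print(r.finish_job())
E
```

```text
time_s: 16.2
tcp_pos: [0.5594, 0.2277, 0.1903]
ee_rot: [[0.298, -0.955, 0.003], [-0.955, -0.298, 0.002], [-0.001, -0.003, -1.0]]
wrist_force: [0.4, 0.1, -0.1]
gripper_width: 0.603
t 16.2 vise mm [  1.7 118.8 190.3] toolx yaw in vise -90.36 shift [1.426 0.006 1.151] F [ 0.4  0.  -0.1] w 52.5
the job is handed in; nothing more can be done
None
```

I slid the jaw back about 106 mm by its post and tipped the blank over onto the bed, blue face up. I then pushed the jaw closed until the blank was clamped against the fixed jaw, let go, and handed the job in at 16.2 s.

Last checks, from the wrist camera:
- **Blank:** it lies flat, with its edges within about 0.5° of the jaws. Two views put its centre at vise x −7 mm and y 39.5 to 41 mm. It looks flush with the fixed jaw.
- **Pad:** I put it at about 3 to 4 mm pressed in, inside the allowed 2 to 6.5 mm. The jaw's 30.4 mm travel from its starting position gives about 3.6 mm, and the slot width gives about 3.2 mm. A third measure, from the post to the cork face, gave only about 2 mm; I trusted it least because of parallax. The clamping force (about 11 N) was not clear enough to settle it. I did not nudge the jaw further.
- **Robot and bench:** the gripper was clear of everything at hand-in, with only sensor noise on the wrist force. The knife and gouge showed no sign of having moved. I did not go near the other things, and did not check each of them afterwards.

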